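# Balance the centrifuge rotor by regrouping its tubes

### The job

This six-place rotor has been loaded out of balance: no tube has its twin opposite. Rearrange the tubes so that each one faces the other tube of its own kind in the bucket straight across the hub, all six standing fully home in the buckets; the empty rack is there to park a tube meanwhile. Keep the tubes upright throughout and lower them all the way down into place, never drop them.

Things in the scene. Friction and masses are not known exactly. Their poses are not given: they have to be found in the camera images.
- wide1: Tall white tube, 29 mm diameter, 115 mm high, with a wide flat blue cap 40 mm across, 15 mm high (100 to 115 mm above the foot). One of two alike. Rigid, loose, 70 g. Foot flat, 18 mm across, coned to full width over 14 mm, so it enters a bucket or cell up to 10 mm off centre. Origin: centre of the foot, z up; yaw means nothing.
- wide2: Tall white tube, 29 mm diameter, 115 mm high, with a wide flat blue cap 40 mm across, 15 mm high (100 to 115 mm above the foot). One of two alike. Rigid, loose, 70 g. Foot flat, 18 mm across, coned to full width over 14 mm, so it enters a bucket or cell up to 10 mm off centre. Origin: centre of the foot, z up; yaw means nothing.
- short1: Short straight white tube, 29 mm diameter, 95 mm high; blue cap also 29 mm across, 22 mm high (73 to 95 mm above the foot). One of two alike. Rigid, loose, 50 g. Foot flat, 18 mm across, coned to full width over 14 mm, so it enters a bucket or cell up to 10 mm off centre. Origin: centre of the foot, z up; yaw means nothing.
- short2: Short straight white tube, 29 mm diameter, 95 mm high; blue cap also 29 mm across, 22 mm high (73 to 95 mm above the foot). One of two alike. Rigid, loose, 50 g. Foot flat, 18 mm across, coned to full width over 14 mm, so it enters a bucket or cell up to 10 mm off centre. Origin: centre of the foot, z up; yaw means nothing.
- neck1: Narrow-necked white tube, 108 mm high: body 29 mm diameter up to 64 mm, shoulder, 17 mm neck, small blue cap 21 mm across (86 to 108 mm above the foot). One of two alike. Rigid, loose, 60 g. Foot flat, 18 mm across, coned to full width over 14 mm, so it enters a bucket or cell up to 10 mm off centre. Origin: centre of the foot, z up; yaw means nothing.
- neck2: Narrow-necked white tube, 108 mm high: body 29 mm diameter up to 64 mm, shoulder, 17 mm neck, small blue cap 21 mm across (86 to 108 mm above the foot). One of two alike. Rigid, loose, 60 g. Foot flat, 18 mm across, coned to full width over 14 mm, so it enters a bucket or cell up to 10 mm off centre. Origin: centre of the foot, z up; yaw means nothing.
- rotor: Aluminium rotor, 270 mm across, on a stand; fixed, cannot turn. Six round steel buckets, centres 110 mm from the axis at 0, 60 .. 300 degrees from its x axis; 36 mm inside, 48 outside, rim 92 and inner floor 30 mm above the bench. One tube in each at the start. Arms between buckets: tops 82 mm; central nut: top 100 mm. Origin on the axis at bench level, z up.
- rack: Empty grey plastic rack with partitions, fixed, left or right of the rotor: 88 mm (its x) by 130 mm (its y), 55 mm high, 2 by 3 square cells open at the top, 38 mm inside, floor 5 mm above the bench; centres at x -21, 21 and y -42, 0, 42 mm. A tube stands upright in any cell. Origin: centre of the underside, z up.
Not all that is in view belongs to the job. What is shaped like the wide1 but red is not meant.

How it is judged:
By the outcome, as a careful person would: the job done as asked, in the order asked, and still so for the second after the job is handed in, with the robot touching nothing.
It also fails if it takes over 99 s, if anything falls off the work surface, if the arm or the gripper's body presses on something with over 40 N, if the wrist force passes 120 N, or if a joint passes its speed limit or range.

### The arm

A 7-joint arm with a two-finger parallel gripper is mounted at the origin on the work surface. World frame = base frame: x ahead of the robot, y to its left, z up, the work surface at z = 0. Lengths are in m, angles in degrees, forces in N, time in s.
With the tool pointing down it reaches from about 0.35 to 0.9 m from the base axis. Payload 8.1 kg.
Tool frame: the origin (TCP) lies midway between the tips of the shut fingers; the grasp point (between the pads) lies 19 mm behind it; z points along the fingers, y is the line along which they close (so a half turn about z gives the same grasp; the last joint's range is limited). The gripper opens to 85 mm and grips with 20 to 120 N. Pads are 22 mm wide; open, the fingers measure 114 mm over their backs; the gripper's body (76 mm by 85 mm) begins 54 mm behind the grasp point. The pads swing forward as they close: fully open they stand 13 mm farther back than shut.
Start: joints at [66.028, 24.895, 1.432, 90.138, -0.665, 64.973, -4.303], TCP at [0.194, -0.594, 0.203] pointing down, gripper open.
Joint ranges: [-149.89, 149.89], [-25.12, 119.58], [-72.63, 75.52], [4.76, 147.25], [-75.54, 255.54], [6.69, 114.76], [-157.13, 157.13]. Speed limits (degrees/s): [127.2, 127.2, 172.46, 172.46, 180, 180, 180].

### API

Orientations are given as a 3x3 rotation matrix whose columns are the frame's x, y, z axes.
In Python, from workcell import arm, eyes gives the robot as it stands. Calls block until the motion is done:
- arm.reach(position, orientation): joint-space move of the TCP to a pose.
- arm.move_l(position, frame=None, velocity=0.15, threshold=None): straight line of the TCP; frame=None keeps the orientation; velocity is the mean speed in m/s. With threshold (N) it stops when the force on the tool has changed by that much, and returns True; else False.
- arm.movej(angles): joint-space move.
- arm.open_jaws() and arm.gripper_close(newtons=None): open the fingers fully, or close them until they stop; newtons is the grip in N (None keeps the last).
- arm.sleep(seconds).
- arm.ik(position, orientation): joint angles nearest the present ones, or None.
- arm.read_state(): the state.
- eyes.read_camera(name): name is "scene" or "top"; returns the picture (384x512x3 uint8, blue, green, red); there is no depth.
- eyes.calibration(name): a dict with "fx", "fy", "cx", "cy" (pixels), "view" (4x4, takes a point from world to camera coordinates). Camera axes: x right, y down, z forward; pixel columns grow to the right and rows downward; lengths in m; the calibration is good to about 2 mm. A picture is of the moment at which its call begins. calibration takes no time and is no camera call.
A pose or a line that the arm cannot do raises arm.MotionError and nothing moves.
- arm.sign_off(): hands the job in; it is judged then, once.
The state is a dict: "t": time; "joint_positions": joint angles; "joint_velocities": joint speeds; "effort": joint torques, N m; "ee_pos": TCP position; "tcp_rot": TCP orientation; "ft_force": force on the tool from outside, world axes, zero at the start; "wrist_torque": the same for the moment, N m; "width": finger opening in m; "grip_force": force on a finger pad.
Only numpy, scipy, OpenCV 4.12 (cv2) and the standard library are available. Lean on these libraries where they do the work, as an engineer would, in place of code of your own. Each camera call takes 0.05 s, during which the arm holds its last target. There are 200 camera calls.

## Working session

There is one attempt and no reset: what is moved stays moved. The work goes in short steps, each a Python script; the robot and the scene stay as the last script left them, time stands still between calls to the robot, and variables do not carry over. Pictures are saved under pics/ and viewed, at most 14 in all, crops included, and the job is handed in when it is done.

```bash
mkdir -p pics; ls; python3 - <<'E'
from workcell import arm, eyes
import cv2
for n in ("scene","top"):
    cv2.imwrite(f"pics/{n}0.png",eyes.read_camera(n))
    print(n,eyes.calibration(n))
print(arm.read_state())
E
```

```text
pics
scene {'fx': 420.13988982563274, 'fy': 420.13988982563274, 'cx': 255.42479804282883, 'cy': 195.24760966751396, 'view': array([[ 0.40029571,  0.91636543, -0.00614329, -0.23577585],
       [ 0.68731017, -0.30465805, -0.65938471, -0.34853955],
       [-0.60610896,  0.25972653, -0.7517806 ,  1.30689337],
       [ 0.        ,  0.        ,  0.        ,  1.        ]])}
top {'fx': 351.1257409748152, 'fy': 351.1257409748152, 'cx': 257.39452287974194, 'cy': 188.88001800272298, 'view': array([[-0.0367711 , -0.99931066,  0.00510752,  0.02503055],
       [-0.97612151,  0.03482193, -0.21441602,  0.57247656],
       [ 0.21409036, -0.01286987, -0.97672907,  0.81141762],
       [ 0.        ,  0.        ,  0.        ,  1.        ]])}
{'t': 0.1, 'joint_positions': array([66.02721328, 24.93251084,  1.43124376, 90.18504155, -0.66593847,
       64.97562533, -4.3020451 ]), 'joint_velocities': array([ 0.0566197 , -0.1803243 ,  0.05706621, -0.1930476 , -0.01853124,
        0.06392281,  0.1166252 ]), 'effort': array([ 3.47468718e-03, -6.71759033e+01,  1.02825489e+00, -3.16901708e+01,
        1.57787930e-02,  7.24680445e-03, -1.53298549e-05]), 'ee_pos': array([ 0.19390005, -0.59361389,  0.20259622]), 'tcp_rot': array([[ 9.50568627e-01,  3.10514027e-01, -5.68779252e-04],
       [ 3.10514526e-01, -9.50567651e-01,  1.36744697e-03],
       [-1.16051693e-04, -1.47646641e-03, -9.99998903e-01]]), 'ft_force': array([-0.43561206,  0.16009534,  0.60703498]), 'wrist_torque': array([0.00698672, 0.06997779, 0.0216066 ]), 'grip_force': 0.0, 'width': 0.08567448961363801}
```

View pics/scene0.png

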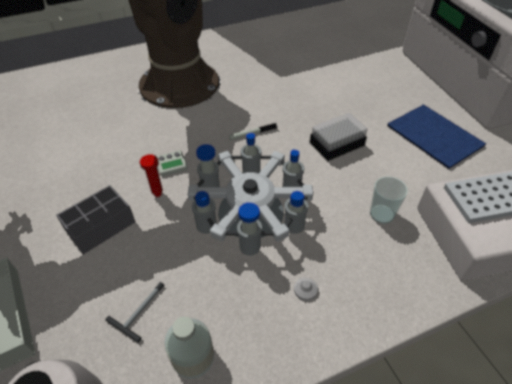

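View pics/top0.png

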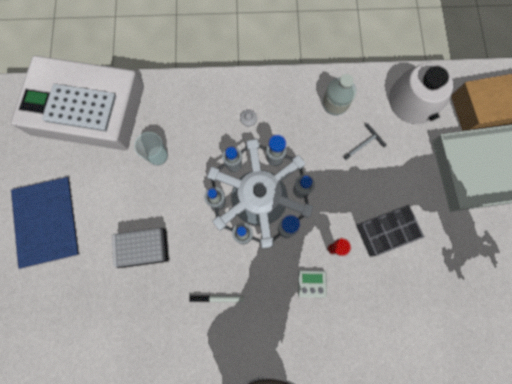

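The rotor is in view in both cameras, with six blue-capped tubes:

| Position | Top camera | Scene camera | Kind |
|---|---|---|---|
| 1 | (277,145) | (249,212) | wide |
| 2 | (306,184) | (203,199) | short |
| 3 | (290,224) | (206,152) | wide |
| 4 | (242,234) | (251,139) | neck |
| 5 | (214,196) | (295,156) | neck |
| 6 | (233,155) | (297,199) | short |

The red tube at top (342,247) is the decoy. The dark rack is at top (390,230). Next I'll measure positions and check the kinds in an enlarged crop.

```bash
cat > h.py <<'E'
import numpy as np, cv2
from workcell import arm, eyes
from scipy.optimize import least_squares
def ray(n,uv):
    c=eyes.calibration(n); R=c["view"][:3,:3]; t=c["view"][:3,3]
    d=R.T@np.array([(uv[0]-c["cx"])/c["fx"],(uv[1]-c["cy"])/c["fy"],1]); return -R.T@t,d
def onplane(n,uv,z):
    o,d=ray(n,uv); return (o+d*(z-o[2])/d[2])[:2]
def proj(n,p):
    c=eyes.calibration(n); q=c["view"][:3,:3]@p+c["view"][:3,3]
    return np.array([c["fx"]*q[0]/q[2]+c["cx"],c["fy"]*q[1]/q[2]+c["cy"]])
def tri(a,b):
    (o1,d1),(o2,d2)=ray("scene",a),ray("top",b)
    s,_,_,_=np.linalg.lstsq(np.c_[d1,-d2],o2-o1,rcond=None)
    p,q=o1+d1*s[0],o2+d2*s[1]; return (p+q)/2,np.linalg.norm(p-q)
def blobs(n,img=None):
    img=eyes.read_camera(n) if img is None else img
    h=cv2.cvtColor(img,cv2.COLOR_BGR2HSV)
    m=cv2.inRange(h,(105,130,60),(125,255,255))
    k,_,st,ce=cv2.connectedComponentsWithStats(m)
    return [(ce[i],st[i,4]) for i in range(1,k) if 15<st[i,4]<1000]
E
python3 - <<'E'
from h import *
s=cv2.imread("pics/scene0.png"); t=cv2.imread("pics/top0.png")
S=blobs("scene",s);T=blobs("top",t)
for c,a in T:
    best=[(tri(sc,c),sc,sa) for sc,sa in S]
    print("top",c.round(1),a,[(sc.round(0),sa,p.round(3),round(e,4)) for (p,e),sc,sa in best if e<.006 and 0.05<p[2]<.17])
# rack mask
g=cv2.cvtColor(t,cv2.COLOR_BGR2GRAY); 
roi=g[195:265,345:435]
print(cv2.resize(roi,None,fx=.25,fy=.25,interpolation=cv2.INTER_AREA))
cv2.imwrite("pics/crop_top.png",cv2.resize(t[125:275,190:440],None,fx=3.2,fy=3.2,interpolation=cv2.INTER_CUBIC))
cv2.imwrite("pics/crop_scene.png",cv2.resize(s[120:270,40:330],None,fx=2.7,fy=2.7,interpolation=cv2.INTER_CUBIC))
E
```

```text
top [276.7 143.4] 219 [(array([249., 212.]), np.int32(329), array([ 0.664, -0.045,  0.136]), np.float64(0.0017))]
top [230.9 152.6] 113 [(array([297., 198.]), np.int32(169), array([0.653, 0.064, 0.113]), np.float64(0.0018))]
top [305.8 181.6] 110 [(array([202., 199.]), np.int32(170), array([ 0.575, -0.11 ,  0.112]), np.float64(0.0016))]
top [211.9 193. ] 68 [(array([294., 156.]), np.int32(78), array([0.552, 0.109, 0.127]), np.float64(0.0018))]
top [290.2 223.9] 231 [(array([205., 152.]), np.int32(232), array([ 0.474, -0.065,  0.136]), np.float64(0.0013))]
top [241.1 230.6] 71 [(array([250., 138.]), np.int32(81), array([0.464, 0.044, 0.129]), np.float64(0.0023))]
[[104 103 104 103 103 104 105 103 104 103 105 104 104 104 103 103 103 105
  105 102 102 103]
 [104 103 103 103 104 104 103 104 103 103 104 104 104 104 104 104 103 103
  104 102 102 102]
 [102 102 103 102 102 102 102 105 104 104 103 104 103 104  96  82 110 137
  127 103 102 102]
 [102 102 103 103 102 103 102 102 104 104 102  99  90  80  54  48 116 180
  181 128 106 101]
 [146 138 103 103 101 102 103 101 101  94  78  60  64  66
[... 545 characters left out ...]
3  61  55  45  55  73  57  52
   71 127 175 177]
 [106 172 179 181 106  48  81  62  57  47  61  71  59  49  48  82  93 134
  167 177 178 179]
 [ 66 145 180 183 154  54  69  67  60  50  46  76  61  77 116 158 175 180
  182 180 178 179]
 [ 64 137 179 179 176  91  51  76  60  54  60 102 141 169 178 182 183 182
  183 181 178 177]
 [ 99 168 179 181 179 143  49  73  82 117 155 175 184 182 181 184 182 180
  182 181 178 179]
 [170 179 183 182 180 177 134 144 167 176 176 181 181 181 181 184 181 182
  181 181 182 179]
 [181 181 180 178 178 179 178 177 180 177 179 179 177 179 179 179 179 181
  181 181 180 178]
 [180 177 180 179 177 177 181 180 177 180 180 178 176 178 178 181 181 180
  179 181 181 179]]
```

View pics/crop_top.png

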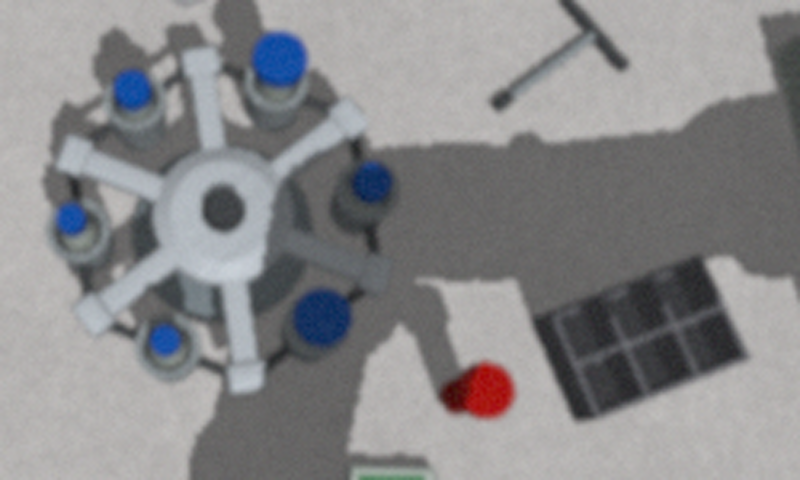

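View pics/crop_scene.png

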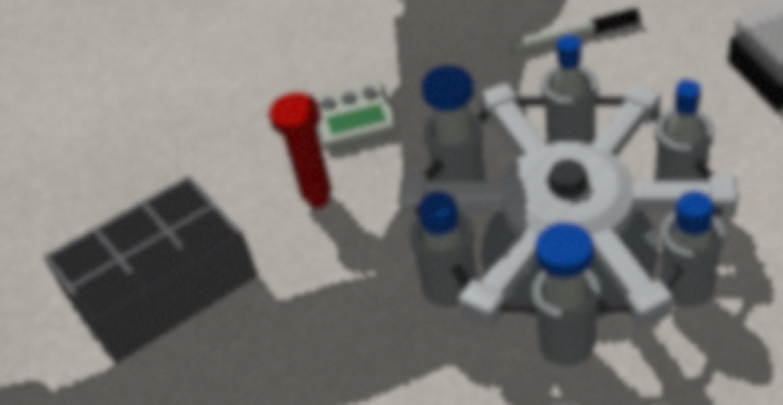

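The crops confirm the kinds, and the triangulated cap heights agree: wide 0.136, short 0.113 and neck 0.128 m. Going round, the order is W(277,143) S(306,182) W(290,224) N(241,231) N(212,193) S(231,153).

Each of three pairs already has one tube I can leave in place, so a single 3-cycle is enough:
1. Park N(212,193) in the rack.
2. Move S(231,153) into its bucket.
3. Move W(277,143) into the freed short bucket.
4. Move the parked N into W's bucket.

The red tube at (342,247) stays untouched.

```bash
cat >> h.py <<'E'
CAPZ=dict(W=.1375,S=.114,N=.127)   # cap mid height in the bucket
KIND="WSWNNS"
PX=np.array([[276.7,143.4],[305.8,181.6],[290.2,223.9],[241.1,230.6],[211.9,193.],[230.9,152.6]])
def pose(yaw):
    c,s=np.cos(yaw),np.sin(yaw); return np.array([[c,s,0],[s,-c,0],[0,0,-1.]])
def yawfor(p,zs,prefer):
    """yaw nearest the preferred closing direction having IK at all heights"""
    out=[]
    for y in np.radians(np.arange(-180,180,15)):
        q=[arm.ik([*p,z],pose(y)) for z in zs]
        if all(v is not None for v in q):
            out.append((max(abs(np.array(v)[6]) for v in q),np.degrees(y)))
    return sorted(out)
E
python3 - <<'E'
from h import *
P=np.array([onplane("top",u,CAPZ[k]) for u,k in zip(PX,KIND)])
f=lambda v:(P-(v[:2]+.11*np.c_[np.cos(v[2]-np.arange(6)*np.pi/3),np.sin(v[2]-np.arange(6)*np.pi/3)])).ravel()
a0=np.arctan2(*(P[0]-P.mean(0))[::-1])
for d in (f,lambda v:(P-(v[:2]+.11*np.c_[np.cos(v[2]+np.arange(6)*np.pi/3),np.sin(v[2]+np.arange(6)*np.pi/3)])).ravel()):
    r=least_squares(d,[*P.mean(0),a0]); print(r.x,r.cost**.5); 
    if r.cost**.5<.02: print((r.fun.reshape(-1,2)*1000).round(1))
print(P.round(4))
crop=lambda u,v:(190+(u+.5)/3.2-.5,125+(v+.5)/3.2-.5)
R=[onplane("top",crop(*q),.055) for q in [(558,308),(702,258),(747,355),(597,415),(628,340),(677,323)]]
R=np.array(R);print(R.round(4),np.linalg.norm(R[[1,2,3,0,5]]-R[[0,1,2,3,4]],axis=1),R[:4].mean(0),R[4:].mean(0))
s=cv2.imread("pics/top0.png");m=cv2.inRange(cv2.cvtColor(s,cv2.COLOR_BGR2HSV),(0,150,60),(8,255,255))
print("red",onplane("top",np.argwhere(m).mean(0)[::-1],.1))
for p in [*P[[0,4,5]],R[:4].mean(0)]: print(p,yawfor(p,(.1,.3),0)[:8])
E
```

```text
[ 5.63791687e-01  3.48712758e-04 -4.20384125e-01] 0.0012295014070969658
[[-0.7  0.8]
 [-0.1 -0.2]
 [-0.4 -0.4]
 [ 1.1 -0.1]
 [ 0.4 -0.1]
 [-0.3  0.1]]
[ 5.63791687e-01  3.48712759e-04 -7.14166145e-02] 0.26964916570879166
[[ 0.6635 -0.0438]
 [ 0.5751 -0.1093]
 [ 0.4743 -0.0646]
 [ 0.4645  0.0451]
 [ 0.5528  0.1096]
 [ 0.6526  0.065 ]]
[[ 0.4845 -0.2553]
 [ 0.5193 -0.3713]
 [ 0.4434 -0.396 ]
 [ 0.4027 -0.2765]
 [ 0.4581 -0.3064]
 [ 0.4697 -0.3456]] [0.12116968 0.07988539 0.12629036 0.08451986 0.04085361] [ 0.46246953 -0.32478383] [ 0.46385788 -0.32597936]
red [ 0.42148684 -0.17983631]
[ 0.66348978 -0.04376456] [(np.float64(7.800178185206026), np.float64(105.00000000000001)), (np.float64(13.840754072301237), np.float64(119.99999999999999)), (np.float64(21.233701428208292), np.float64(90.0)), (np.float64(27.425861696697094), np.float64(135.0)), (np.float64(34.674099057197054), np.float64(75.0)), (np.float64(42.04463979374011), np.float64(150.0)), (np.float64(47.5824004601893), np.float64(59.99999999999999)), (np.float64(58.094205253639174), np.float64(165.0))]
[0.55282672 0.10964015] [(n
[... 727 characters left out ...]
1329766), np.float64(90.0)), (np.float64(43.56244029129394), np.float64(75.0)), (np.float64(44.81192930859061), np.float64(165.0)), (np.float64(56.89470477526291), np.float64(59.99999999999999))]
[ 0.46246953 -0.32478383] [(np.float64(7.719917978745362), np.float64(59.99999999999999)), (np.float64(9.725499745431692), np.float64(75.0)), (np.float64(21.05064724872268), np.float64(45.0)), (np.float64(23.75170346448819), np.float64(90.0)), (np.float64(34.381320816553995), np.float64(29.999999999999996)), (np.float64(37.75052130630247), np.float64(105.00000000000001)), (np.float64(47.70981912744256), np.float64(14.999999999999998)), (np.float64(51.97980958243263), np.float64(119.99999999999999))]
```

The fit is sound: the rotor residuals are about 1 mm and the rack sizes agree. A tool yaw of 90° is reachable everywhere and clear of the neighbouring tubes, so I'll park the first neck tube.

```bash
cat >> h.py <<'E'
def bucket(i):
    a=-.420384-i*np.pi/3; return np.array([.56379,.00035])+.11*np.array([np.cos(a),np.sin(a)])
CELL=np.array([.4834,-.3196])
ZG=dict(W=.1155,S=.095,N=.106)     # TCP height of the grasp, tube in a bucket
CAP=dict(W=.040,S=.029,N=.021)
ROT=pose(np.pi/2); UP=.250
def pick(p,k,dz=0):
    arm.reach([*p,UP],ROT)
    hit=arm.move_l([*p,ZG[k]+dz+.002],velocity=.15,threshold=10)
    assert not hit,"touched while descending %s"%arm.read_state()["ee_pos"]
    arm.gripper_close(40)
    st=arm.read_state(); print("grip",k,st["width"],st["grip_force"],st["ee_pos"].round(4),st["t"])
    assert abs(st["width"]-CAP[k])<.005,"bad grasp"
    arm.move_l([*st["ee_pos"][:2],UP],velocity=.15)
    arm.sleep(.2);st=arm.read_state();print("lifted",st["width"],st["ft_force"].round(2))
def place(p,k,dz=0):
    z=ZG[k]+dz+.002
    arm.move_l([*p,UP],velocity=.25)
    arm.move_l([*p,z+.08],velocity=.15)
    hit=arm.move_l([*p,z-.001],velocity=.06,threshold=8)
    st=arm.read_state();print("down",hit,(st["ee_pos"]-[*p,z]).round(4),st["ft_force"].round(2))
    assert st["ee_pos"][2]-z<.003,"not home"
    arm.open_jaws(); arm.move_l([*p,UP],velocity=.15); print("t",arm.read_state()["t"])
E
python3 - <<'E'
from h import *
p=arm.read_state()["ee_pos"]; arm.move_l([*p[:2],.27])
p4=onplane("top",PX[4],CAPZ["N"])
pick(p4,"N"); place(CELL,"N",-.025)
for n in ("scene","top"):
    i=eyes.read_camera(n);cv2.imwrite(f"pics/{n}1.png",i)
E
```

```text
grip N 0.015537944464886136 39.00261640548706 [0.5531 0.1099 0.1083] 5.25Traceback (most recent call last):
  File "<stdin>", line 4, in <module>
  File "h.py", line 47, in pick
    assert abs(st["width"]-CAP[k])<.005,"bad grasp"
           ^^^^^^^^^^^^^^^^^^^^^^^^^^^^
AssertionError: bad grasp
```

```bash
python3 - <<'E'
from h import *
i=eyes.read_camera("scene");cv2.imwrite("pics/scene1.png",cv2.resize(i[60:220,220:420],None,fx=3.5,fy=3.5,interpolation=cv2.INTER_CUBIC))
s=arm.read_state();print(s["width"],s["grip_force"],s["ft_force"].round(2),s["wrist_torque"].round(3),proj("scene",np.array([*s["ee_pos"]])))
E
```

```text
0.015423778987140044 39.088513255119324 [-0.79  0.85  4.33] [-0.004  0.123  0.009] [294.55974454 161.7360978 ]
```

View pics/scene1.png

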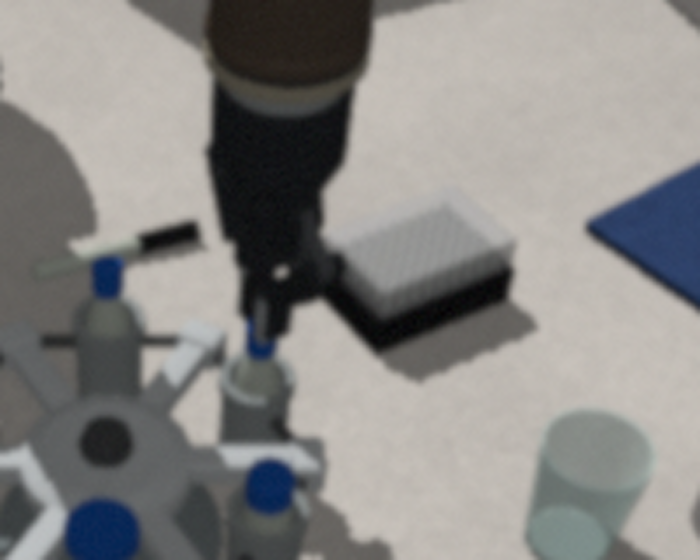

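The jaws are on the cap of the intended neck tube at crop (260,345), with the cap's lower part visible below the pads. The width reads about 5 mm low, so I'll lift 40 mm and check the hold.

```bash
python3 - <<'E'
from h import *
p=arm.read_state()["ee_pos"]
arm.move_l([*p[:2],p[2]+.04],velocity=.06)
s=arm.read_state();print(s["width"],s["grip_force"],s["ft_force"].round(2),s["ee_pos"],proj("scene",np.array([*s["ee_pos"]])))
i=eyes.read_camera("scene");cv2.imwrite("pics/scene2.png",cv2.resize(i[80:200,230:360],None,fx=4.5,fy=4.5,interpolation=cv2.INTER_CUBIC))
E
```

```text
0.015524466365365752 39.020764231681824 [ 0.08 -0.33 -1.08] [0.5528869  0.10964223 0.14808297] [295.64824691 148.18197139]
```

View pics/scene2.png

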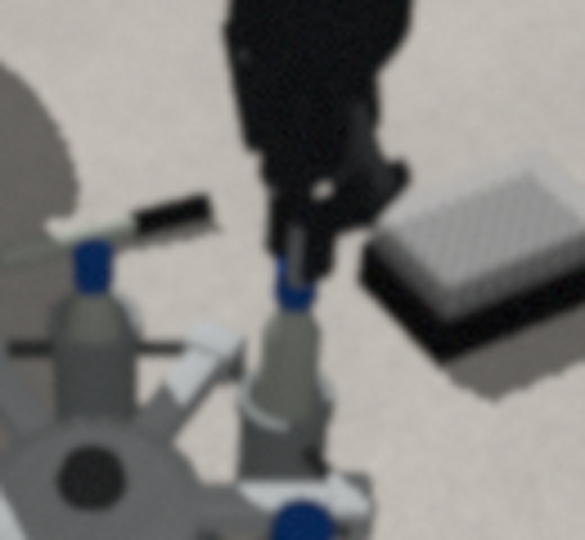

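The tube came up upright, held by its cap at crop (295,280). The width reading just carries a bias of about −5.5 mm, so I'll carry on to the rack.

```bash
sed -i 's/assert abs(st\["width"\]-CAP\[k\])<.005/assert -.010<st["width"]-CAP[k]<.004/' h.py
python3 - <<'E'
from h import *
p=arm.read_state()["ee_pos"]
arm.move_l([*p[:2],UP],velocity=.15)
place(CELL,"N",-.025)
for n in ("scene","top"):
    i=eyes.read_camera(n);cv2.imwrite(f"pics/{n}3.png",i)
    print(n,[(c.round(1).tolist(),int(a)) for c,a in blobs(n,i)])
E
```

```text
down True [ 0.0002 -0.0001  0.0003] [-0.36  0.43  4.27]
t 12.8333
scene [([250.2, 138.0], 80), ([205.4, 152.3], 233), ([201.8, 198.6], 170), ([296.7, 198.4], 168), ([89.3, 202.3], 118), ([248.4, 212.0], 337)]
top [([276.9, 143.4], 225), ([230.9, 152.6], 112), ([305.6, 181.7], 105), ([398.5, 218.0], 90), ([290.0, 224.0], 226), ([241.1, 230.6], 71)]
```

View pics/scene3.png

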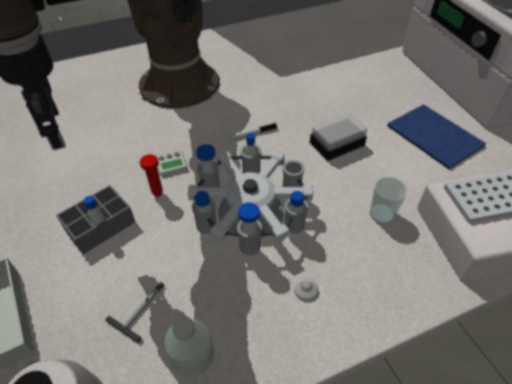

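The neck tube stands in the middle rack cell at scene (89,202), and its old bucket at (293,165) is empty. Next the short tube, then the wide one.

```bash
python3 - <<'E'
from h import *
print("parked",tri([89.3,202.3],[398.5,218.0]))
pick(onplane("top",PX[5],CAPZ["S"]),"S"); place(bucket(4),"S")
pick(onplane("top",PX[0],CAPZ["W"]),"W"); place(bucket(5),"W")
for n in ("scene","top"):
    i=eyes.read_camera(n);cv2.imwrite(f"pics/{n}4.png",i)
    print(n,[(c.round(1).tolist(),int(a)) for c,a in blobs(n,i)])
E
```

```text
parked (array([ 0.48303051, -0.32166388,  0.10179891]), np.float64(0.0002128752142324215))
grip S -1.0930581520803576e-05 2.81543233897537 [0.6537 0.0651 0.0978] 16.4167Traceback (most recent call last):
  File "<stdin>", line 3, in <module>
  File "h.py", line 47, in pick
    assert -.010<st["width"]-CAP[k]<.004,"bad grasp"
           ^^^^^^^^^^^^^^^^^^^^^^^^^^^^^
AssertionError: bad grasp
```

```bash
python3 - <<'E'
from h import *
s=arm.read_state();print(s["width"],s["grip_force"],s["ft_force"].round(2),s["ee_pos"],s["tcp_rot"].round(3),proj("scene",s["ee_pos"]))
i=eyes.read_camera("scene");cv2.imwrite("pics/scene5.png",cv2.resize(i[120:270,180:360],None,fx=4,fy=4,interpolation=cv2.INTER_CUBIC))
print([(c.round(1).tolist(),int(a)) for c,a in blobs("scene",i)])
E
```

```text
-1.0930581520803576e-05 2.81543233897537 [ 3.01 -0.26  5.88] [0.65373386 0.06514437 0.09784179] [[ 0.     1.     0.002]
 [ 1.    -0.     0.   ]
 [ 0.     0.002 -1.   ]] [297.24379231 203.32364009]
[([250.2, 138.1], 81), ([205.6, 152.2], 223), ([201.9, 198.5], 168), ([294.6, 199.1], 95), ([89.5, 202.3], 121), ([248.6, 212.2], 325)]
```

View pics/scene5.png

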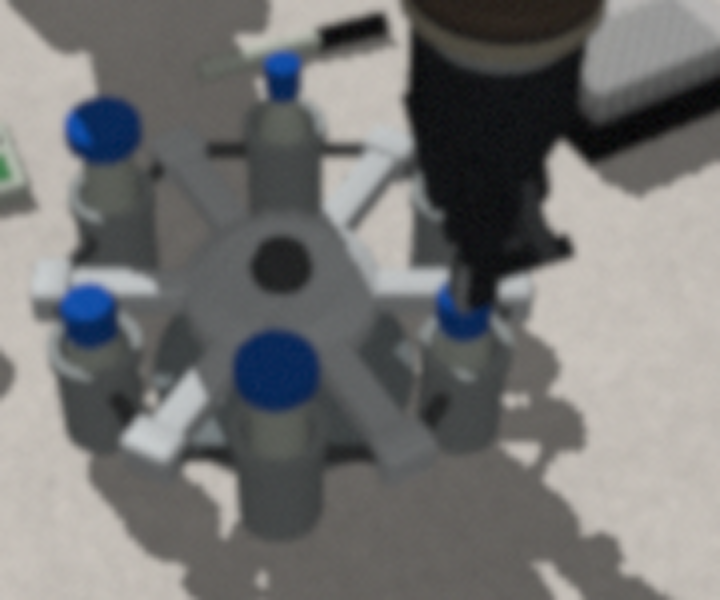

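The jaws shut on empty air: at crop (470,300) the fingertips sit on top of the short tube's cap rather than around it. The tips look about 25 mm higher than the reported TCP. I'll lift clear and measure the shut tip in both cameras.

```bash
python3 - <<'E'
from h import *
p=arm.read_state()["ee_pos"]; arm.move_l([*p[:2],.25]); arm.reach([.60,-.20,.25],ROT); arm.sleep(.3)
s=arm.read_state(); print(s["ee_pos"],s["width"],s["ft_force"].round(2),s["t"]); out=[]
for n in ("scene","top"):
    i=eyes.read_camera(n); cv2.imwrite(f"pics/{n}6.png",i)
    u=proj(n,s["ee_pos"]); print(n,u); a=(u-[45,45]).astype(int).clip(0); print("crop origin",a)
    c=cv2.resize(i[a[1]:a[1]+90,a[0]:a[0]+90],(396,396),interpolation=cv2.INTER_CUBIC)
    cv2.drawMarker(c,tuple(((u-a)*4.4).astype(int).tolist()),(0,255,255),cv2.MARKER_CROSS,12,1); out.append(c)
    print([(c.round(1).tolist(),int(a)) for c,a in blobs(n,i)])
cv2.imwrite("pics/tip6.png",np.hstack(out))
E
```

```text
[ 0.60038508 -0.19876261  0.25005009] 0.0001781420860158055 [-0.43 -0.   -0.82] 18.9833
scene [148.4350561  171.22781036]
crop origin [103 126]
[([250.2, 138.1], 81), ([205.3, 152.2], 232), ([201.8, 198.6], 171), ([297.1, 199.0], 170), ([89.5, 202.3], 122), ([248.6, 212.1], 331)]
top [359.39946387 151.61520053]
crop origin [314 106]
[([276.8, 143.0], 232), ([231.0, 152.0], 114), ([305.7, 182.0], 107), ([398.6, 217.9], 88), ([290.1, 223.9], 222), ([241.1, 230.8], 69)]
```

View pics/tip6.png

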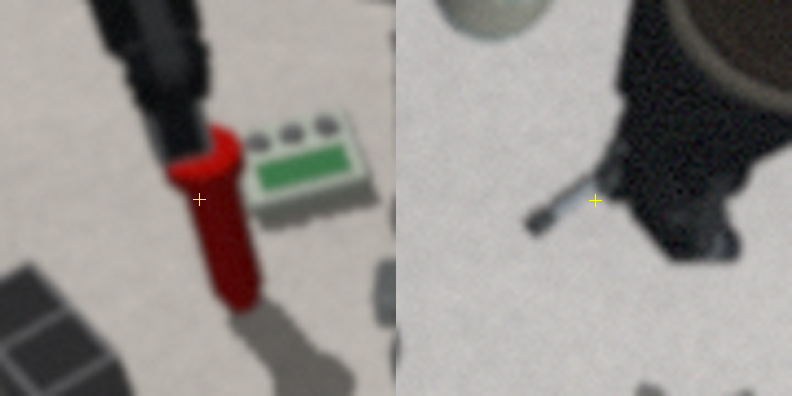

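In the scene half the shut tip is at crop (190,163); in the top half it is near (612,180). The reported TCP cross lies below both, so I'll triangulate the tip.

```bash
python3 - <<'E'
from h import *
for b in [(612,180),(612,190),(625,190)]:
    print(tri([103+190/4.4,126+163/4.4],[314+(b[0]-396)/4.4,106+b[1]/4.4]))
for dz in (0,.01,.02,.03): print(dz,proj("scene",np.array([.6004,-.1988,.25+dz])),proj("top",np.array([.6004,-.1988,.25+dz])))
E
```

```text
(array([ 0.60278985, -0.19934832,  0.27158514]), np.float64(0.001089209556377377))
(array([ 0.59927423, -0.19950828,  0.2685416 ]), np.float64(0.0018584476793017785))
(array([ 0.59919071, -0.20207141,  0.26976733]), np.float64(0.007265695537327573))
0 [148.42121743 171.26111437] [359.41016337 151.61542773]
0.01 [147.22814984 167.02097815] [360.8832968  149.99344349]
0.02 [146.00902291 162.68822759] [362.39882427 148.32478156]
0.03 [144.76297342 158.25979481] [363.95860254 146.60739756]
```

The real tips sit about 20 mm above the reported TCP. That fits both results: the neck tube was gripped by only the upper half of its cap, and the short tube was missed. I'll lower the grasp heights to match and retry.

```bash
sed -i 's/^ZG=.*/ZG=dict(W=.095,S=.075,N=.096)  # TCP height of the grasp in a bucket; real tips are 20 mm above the TCP/; s/^    arm.reach(\[\*p,UP\],ROT)/    arm.open_jaws(); arm.reach([*p,UP],ROT)/' h.py
python3 - <<'E'
from h import *
p,e=tri([297.1,199.0],[231.0,152.0]); print(p,e)
pick(onplane("top",[231.0,152.2],CAPZ["S"]),"S")
i=eyes.read_camera("scene");cv2.imwrite("pics/scene7.png",cv2.resize(i[60:260,180:380],None,fx=3,fy=3,interpolation=cv2.INTER_CUBIC))
E
```

```text
[0.65428166 0.06415651 0.11251724] 0.0013485432214790233
grip S 0.027068287073745714 39.47124695638195 [0.6537 0.0648 0.0774] 22.775
lifted 0.027119111898096633 [-0.74 -0.92 -0.34]
```

View pics/scene7.png

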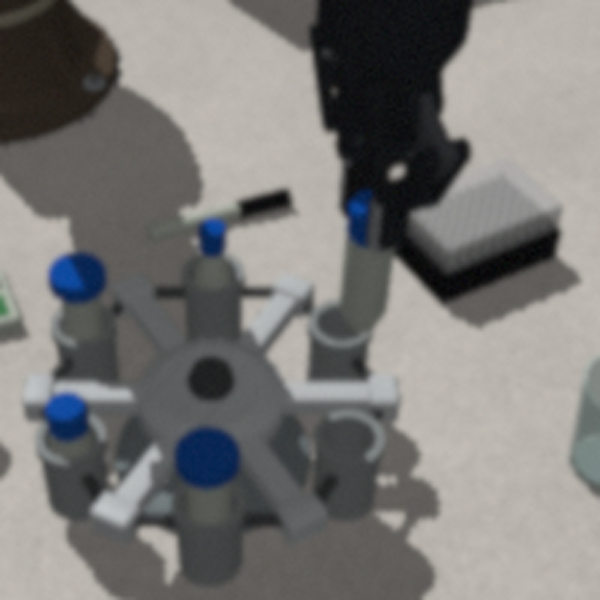

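The short tube is held upright by its cap at crop (365,220) and clear of everything; bucket 4's mouth at (340,320) is open. I'll place it, then move the wide tube and the parked neck tube, with built-in checks at each step.

```bash
python3 - <<'E'
from h import *
place(bucket(4),"S")
pick(onplane("top",[276.8,143.2],CAPZ["W"]),"W"); place(bucket(5),"W")
pick(onplane("top",[398.6,217.9],CAPZ["N"]-.025),"N",-.025); place(bucket(0),"N")
arm.reach([.45,-.33,.30],ROT); print(arm.read_state()["t"])
B={}
for n in ("scene","top"):
    i=eyes.read_camera(n);cv2.imwrite(f"pics/{n}8.png",i); B[n]=blobs(n,i)
    if n=="scene": cv2.imwrite("pics/final.png",cv2.resize(i[100:280,40:340],(800,480),interpolation=cv2.INTER_CUBIC))
K="NSWNSW"
for j in range(6):
    g=np.array([*bucket(j),CAPZ[K[j]]])
    a=[min((c for c,_ in B[n]),key=lambda c:np.linalg.norm(c-proj(n,g))) for n in ("scene","top")]
    p,e=tri(*a); print(j,K[j],((p-g)*1000).round(1),round(e*1000,1))
E
```

```text
down True [-0.0001  0.0002  0.0003] [-0.99 -0.61  7.39]
t 28.85
grip W 0.03721634944373676 39.92029309272766 [ 0.6643 -0.0439  0.0976] 31.525
lifted 0.03750468895229431 [-0.97  0.09 -0.66]
down True [-0.0002  0.0002  0.0006] [-0.84 -0.25  5.78]
t 37.0667
grip N 0.017954802301225974 39.05104994773865 [ 0.4834 -0.322   0.0733] 40.8083
lifted 0.017867541909222316 [ 0.89 -0.12 -0.41]
down True [0.0001 0.0001 0.0003] [-1.16 -0.27  5.64]
t 47.5417
48.8917
0 N [-0.9  2.1  0.2] 1.1
1 S [-0.2 -1.1 -2.6] 1.7
2 W [-0.2 -1.2 -1.6] 1.3
3 N [ 0.3 -1.1  1.6] 2.4
4 S [-1.2 -0.6 -1.9] 1.8
5 W [-0.6 -1.1  0.5] 2.0
```

View pics/final.png

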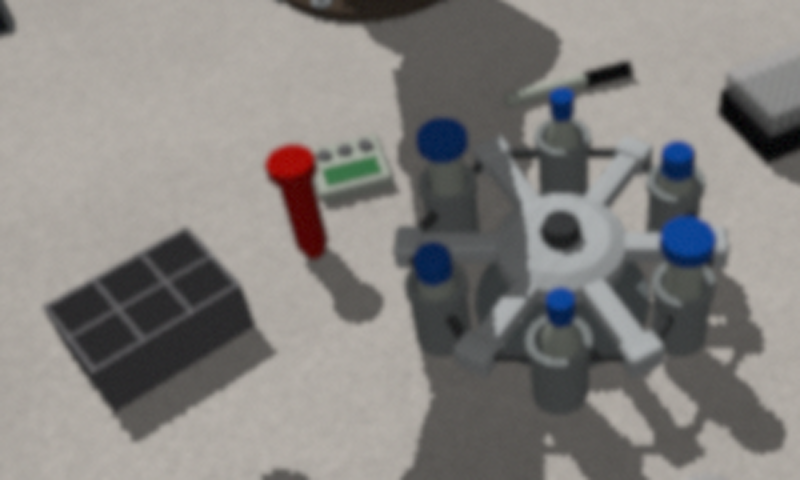

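All three pairs now face each other: necks at (562,105) and (560,305), wides at (442,140) and (688,240), shorts at (433,263) and (678,160). The measured heights show all six tubes home, and the rack is empty.

```bash
python3 -c "
from workcell import arm
print(arm.sign_off())"
```

```text
the job is handed in; nothing more can be done
None
```

Job handed in at about 49 s of the 99 s allowed: every tube faces its twin across the hub, all six are home in their buckets (cap heights within 3 mm of nominal), and the rack is empty; on the first try at the short tube the shut fingertips pressed on its cap top with about 6 N, and the second try picked it up cleanly.

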